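# Spring open the block incubator and load the tall tube

### The arm

A 6-joint arm with a two-finger parallel gripper is mounted at the origin on a cart in front of the work surface, level with it; the furniture and walls round the work are solid. World frame = base frame: x ahead of the robot, y to its left, z up, the work surface at z = 0. Lengths are in m, angles in rad, forces in N, time in s.
With the tool pointing down it reaches from about 0.225 to 0.725 m from the base axis. Payload 3.1 kg.
Tool frame: the origin (TCP) lies midway between the tips of the shut fingers; the grasp point (between the pads) lies 19 mm behind it; y points along the fingers, x is the direction in which the jaws open and shut, and the axes are right-handed (so a half turn about y gives the same grasp; the last joint's range is limited). The gripper opens to 85 mm and grips with 20 to 120 N. Pads are 22 mm wide; open, the fingers measure 114 mm over their backs; the gripper's body (76 mm by 85 mm) begins 54 mm behind the grasp point. The pads swing forward as they close: fully open they stand 13 mm farther back than shut.
Start: joints at [1.034, 0.048, 0.099, 1.622, 0, 1.443], TCP at [0.209, 0.482, 0.231] pointing down, gripper open.
Joint ranges: [-2.91, 2.91], [-0.99, 1.94], [-1.21, 1.42], [-2.12, 2.29], [-1.49, 1.47], [-3.14, 3.14]. Speed limits (rad/s): [2.79, 2.79, 3.14, 3.14, 3.14, 3.14].

### API

Orientations are given as [roll, pitch, yaw] about the fixed x, y, z axes, in that order (R = Rz(yaw) Ry(pitch) Rx(roll)).
In Python, from bench import * gives the robot as it stands.
- The arm moves only by the shell command python3 -m pendant 'ROWS' [FORCE]. ROWS is JSON, a list that holds one entry, the list of rows, each a list of 7 numbers: the turn, a rotation vector about the tool's x, y, z in rad, then the shift along the tool's x, y, z in mm, then the finger opening in mm, from 0 to 85.4. In form: [[[ax, ay, az, tx, ty, tz, grip], ...]]. A call has 1 to 10 rows; each row shifts and turns the commanded pose from where the row before left it, along the tool's axes as they then stand; what a row does not reach is not made up. A row lasts 1/8 s, in which the tool goes at most 62.5 mm and 10.7 degrees, less where a joint would pass 70% of its speed; a pose out of reach is approached as far as the arm can. A call with a gripper value outside its range is refused whole. The fingers move at their own pace and stop on an object; FORCE is the grip in N (left out, the last holds). Time passes only in rows, so rows that do not move let the fingers close. It gives the time, the measured TCP pose, the force and the opening at its end, in the units of the state.
- observe(): the state, without advancing time (a new reading comes with each control period).
- snapshot(name): name is "scene" or "top" or "wrist"; returns (picture, depth): 400x640x3 uint8, blue, green, red; 400x640 float32, m along the optical axis (not along the pixel's ray), 0 where there is no reading.
- camera_info(name): a dict with "mtx" (3x3 intrinsics, pixels), "R" (3x3) and "t" (3): a world point X has camera coordinates R X + t; the wrist camera has in their place "mount" (4x4, takes a point from camera to tool coordinates, whose origin is the TCP and whose axes are the tool frame's). Camera axes: x right, y down, z forward; pixel columns grow to the right and rows downward; lengths in m; the calibration is good to about 2 mm. The wrist camera is an equidistant fisheye: a pixel r from the principal point sees the ray r / f radians off the axis. A picture is of the moment at which its call begins: read the wrist's pose just before it. camera_info takes no time and is no camera call.
- close_job(): hands the job in, once; it reports no verdict.
The state is a dict: "time": time; "joint_pos": joint angles; "dq": joint speeds; "joint_torque": joint torques, N m; "tool_pos": TCP position; "tcp_rot": TCP orientation; "ft_force": force on the tool from outside, world axes, zero at the start; "wrist_torque": the same for the moment, N m; "grip_width": finger opening in m.
Only numpy, scipy, OpenCV 4.12 (cv2) and the standard library are available. Lean on these libraries where they do the work, as an engineer would, in place of code of your own. Each camera call takes 0.05 s, during which the arm holds its last target.

### The job

Press the stud on the incubator's front latch gently, only until the latch trips, and let the hinged lid spring fully open by itself without touching it. Then pick up the taller of the two capped tubes that stand in front of the big analyser and lower it gently, upright and cap up, all the way down into the incubator's well, let go of it, leaving the lid open and the shorter tube and the beaker standing where they are.

Things in the scene. Friction and masses are not known exactly. Their poses are not given: they have to be found in the camera images.
- incubator: White block incubator fixed to the bench, 241 mm deep (its x from -141 to +100), 150 wide, deep lid on top, low apron with the latch in front; place and yaw vary. Origin on the bench under it; x points from the front (latch) to the back (lid hinge), z up. Flat deck 80 mm above the bench. To its right stands the analyser, 280 mm tall, front face at world x = 0.61, left side at y = 0.13.
- well_mouth (a point): Centre of the mouth of the single round well in the deck, 80 mm above the bench, 10 mm behind the incubator's origin, under the lid while that is shut. The well is 35 mm wide, chamfered, 65 mm deep. Axes as the incubator's. The lid's hinge line is 85 mm behind it.
- well_floor (a point): Centre of the well's flat floor, 15 mm above the bench, 65 mm under the mouth.
- stud_axis (a point): Fixed point on the axis of the press stud, 130 mm in front of the incubator's origin, 64 mm above the bench. The stud is a round metal button, 21 mm across, on the latch paddle. It is screw-adjusted: its top stands 5 to 17 mm above this point, different every time and not measured; find it by feel or sight. The front wall of the shut lid is 72 mm behind it.
- lid: White deep box-shaped lid, 153 long, 130 wide, 62 high, open below. Origin on its hinge line at the back, 82 mm above the bench. Shut: axes as the incubator's; it opens by turning about y, so its z axis's angle from vertical is the opening: 0 shut, 1.85 rad fully open. Once the latch trips, a spring swings it up and back within 1.5 s and holds it. Do not touch it.
- latch: Rocker latch: grey paddle 50 mm wide to the front, dark hook over the lid's front lip. Origin on its pivot, 75 mm in front of the incubator's origin, 55 mm up. Stud pressed straight down: 2 to 3 N to start, about 0.8 N/mm more; trips after about 7 mm at about 8 to 10 N; hard stop at about 9.5 mm. Over 18 N damages it. Springs back when released.
- tube_tall: The taller capped tube, 116 mm high, standing loose near the bench front, before the analyser: body 30.4 mm across, cap 35 mm across from 102 to 116 mm height, about 35 g. Origin at the centre of its underside, z up through the cap. In the well it stands 51 mm above the deck.
- tube_short: The shorter capped tube, 84 mm high, cap 35 mm across, standing loose; it may stand at any of the three places of tubes and beaker. Leave it alone. Origin at the centre of its underside.
- beaker: Small clear beaker, 54 mm across, 70 mm high, standing loose. Leave it alone. Origin at the centre of its underside.
There are look-alikes about, which are no part of the job. What is meant by the tube_tall is not green or turquoise, and is the smaller of those in its own colour.

How it is judged:
On the way, in this order (a step that is already met when the one before it is completed fails the run):
1. the lid has sprung open (opening angle over 1.5 rad) (angle between lid's own z axis and vertical above 1.5 rad), for 0.2 s.
2. the tall tube stands fully down in the well (horizontal distance between tube_tall and well_floor below 0.006 m and z of tube_tall in the frame of well_floor below 0.004 m and angle between tube_tall's own z axis and vertical below 0.1 rad), for 0.2 s.
At the end, for the whole second after the job is handed in: The lid is open by more than 1.5 rad; the tall tube stands in the well within 6 mm of its axis, its underside less than 4 mm above the well floor, tilted less than 0.1 rad, cap up and at rest (all of step 2 and angle between lid's own z axis and vertical above 1.5 rad and linear speed of tube_tall below 0.02 m/s); the robot touches nothing.
It fails at once if the latch is pressed with more than 18 N (contact force between any of the fingers, the arm and latch above 18 N).
It fails at once if the robot touches the lid (over 1 N) (contact force between any of the fingers, the arm and lid above 1 N).
It fails at once if the tall tube is pushed into the incubator with more than 25 N, or dropped or shoved down the well (faster than 0.3 m/s there) (contact force between tube_tall and incubator above 25 N or (horizontal distance between tube_tall and well_floor below 0.01 m and z of tube_tall in the frame of well_floor below 0.08 m and linear speed of tube_tall above 0.3 m/s)).
It fails at once if the short tube or the beaker is shifted by more than 20 mm or tipped (distance of any of tube_short, beaker from where it was at the start of the episode above 0.02 m or angle between any of tube_short, beaker's own z axis and vertical above 0.3 rad).
It also fails if it takes over 62 s, if anything falls off the work surface, if the arm or the gripper's body presses on something with over 40 N, if the wrist force passes 120 N, or if a joint passes its speed limit or range.

## Working session

There is one attempt and no reset: what is moved stays moved. The work goes in short steps, Python scripts to look and compute and a shell command to move; the robot and the scene stay as the last step left them, time stands still between calls to the robot, and variables do not carry over. Pictures are saved under pics/ and viewed, and the job is handed in when it is done.

```bash
mkdir -p pics; ls; python3 - <<'E'
from bench import *
import cv2, numpy as np
s=observe();print(s)
for n in("scene","top"):
    p,d=snapshot(n);cv2.imwrite(f"pics/{n}0.png",p);np.save(f"pics/{n}0.npy",d);print(n,camera_info(n))
print(camera_info("wrist"))
E
```

```text
pics
{'time': 0.0, 'joint_pos': array([ 1.03417668e+00,  4.87411012e-02,  9.75786542e-02,  1.62198982e+00,
       -3.24710758e-05,  1.44299283e+00]), 'dq': array([-0.00069372, -0.00112385,  0.00034668, -0.00180394, -0.00156319,
        0.00035748]), 'joint_torque': array([ 1.38736350e-04, -3.38779736e+01,  3.20016861e+01,  2.01343722e-02,
       -1.67123113e-05, -1.22112462e-05]), 'tool_pos': array([0.20840605, 0.48119407, 0.23011256]), 'tcp_rot': array([-1.57052825,  0.00234086,  1.16198053]), 'ft_force': array([-0.76053878, -0.88579845, -0.25454819]), 'wrist_torque': array([-0.00608935, -0.05942553, -0.01868875]), 'grip_width': 0.08505482961991012}
scene {'mtx': array([[452.62895406,   0.        , 317.11478659],
       [  0.        , 452.62895406, 201.98880686],
       [  0.        ,   0.        ,   1.        ]]), 'R': array([[-0.96158675,  0.27444422,  0.00559387],
       [ 0.16204057,  0.58396444, -0.79544226],
       [-0.22157116, -0.7639803 , -0.60600357]]), 't': array([ 0.58894017, -0.07019473,  1.38987877])}
top {'mtx': array([[455.16478829,   0.        , 316.7328697 ],
       [  0.        , 455.16478829, 199.62519555],
       [  0.        ,   0.        ,   1.        ]]), 'R': array([[ 0.00446243, -0.99993305,  0.0106762 ],
       [-0.98327554, -0.00633144, -0.18201405],
       [ 0.18206946, -0.00968542, -0.98323797]]), 't': array([0.02025533, 0.62527229, 1.53582947])}
{'mtx': array([[309.70691629,   0.        , 324.27771236],
       [  0.        , 309.70691629, 199.19044021],
       [  0.        ,   0.        ,   1.        ]]), 'mount': array([[ 9.99999257e-01,  7.78930520e-04, -9.37853723e-04,
        -5.13814408e-04],
       [ 1.12662027e-03, -2.96471381e-01,  9.55041073e-01,
        -1.43553365e-01],
       [ 4.65863852e-04, -9.55041420e-01, -2.96472038e-01,
         7.68699975e-02],
       [ 0.00000000e+00,  0.00000000e+00,  0.00000000e+00,
         1.00000000e+00]])}
```

View pics/scene0.png

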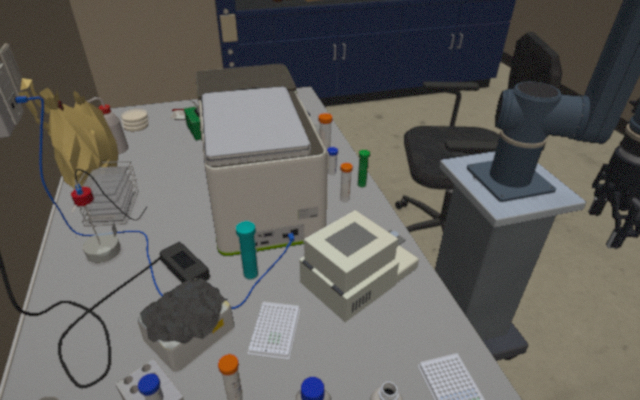

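View pics/top0.png

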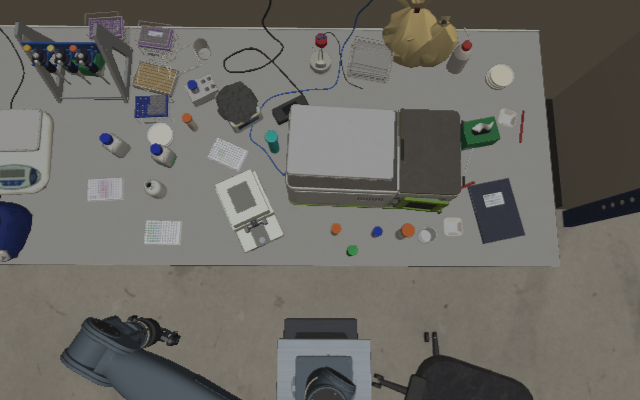

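```bash
cat > h.py <<'E'
from bench import *
import cv2, numpy as np
from scipy.spatial.transform import Rotation as Ro
def ray(n,u,v,z=None,d=None):
    c=camera_info(n);K=c["mtx"];R=c["R"];t=c["t"]
    q=np.array([(u-K[0,2])/K[0,0],(v-K[1,2])/K[1,1],1.])
    o=-R.T@t; w=R.T@q
    if d is not None: return o+w*d
    return o+w*(z-o[2])/w[2]
def proj(n,X):
    c=camera_info(n);q=c["R"]@np.asarray(X)+c["t"];K=c["mtx"];return (K@(q/q[2]))[:2]
E
python3 - <<'E'
from h import *
p=cv2.imread("pics/top0.png");s=cv2.imread("pics/scene0.png")
cv2.imwrite("pics/a.png",cv2.resize(p[160:270,190:450],None,fx=3,fy=3,interpolation=cv2.INTER_CUBIC))
cv2.imwrite("pics/b.png",cv2.resize(s[100:320,230:430],None,fx=2.7,fy=2.7,interpolation=cv2.INTER_CUBIC))
d=np.load("pics/top0.npy")
for u,v in[(336,229),(352,250),(377,231),(408,230),(427,235),(245,200),(265,232),(188,120)]:
    print((u,v),ray("top",u,v,d=d[v,u]).round(3))
d=np.load("pics/scene0.npy")
for u,v in[(346,169),(364,154),(333,151),(325,118)]:
    print((u,v),ray("scene",u,v,d=d[v,u]).round(3))
E
```

```text
(336, 229) [ 0.515 -0.04   0.119]
(352, 250) [ 0.446 -0.093  0.116]
(377, 231) [ 0.513 -0.182  0.082]
(408, 230) [ 0.509 -0.273  0.151]
(427, 235) [ 0.51  -0.374 -0.004]
(245, 200) [0.606 0.261 0.146]
(265, 232) [0.51  0.201 0.059]
(188, 120) [0.894 0.473 0.113]
(346, 169) [ 0.526 -0.021  0.115]
(364, 154) [ 0.453 -0.079  0.117]
(333, 151) [ 0.515 -0.169  0.085]
(325, 118) [ 0.517 -0.251  0.153]
```

View pics/a.png

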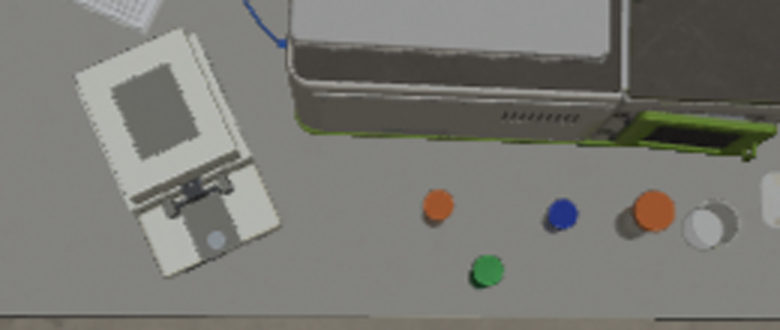

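View pics/b.png

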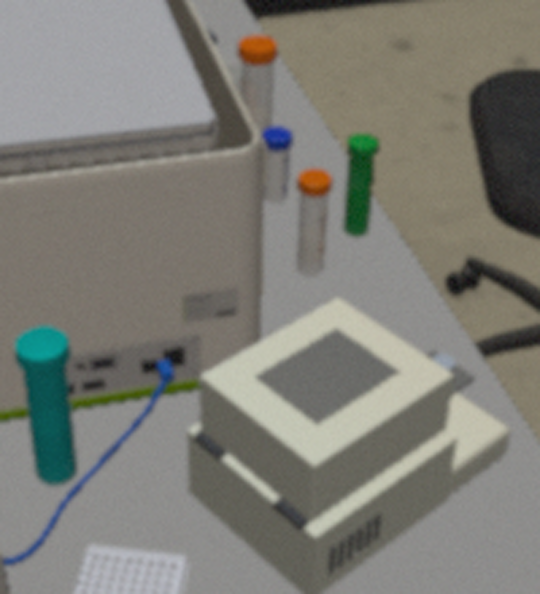

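```bash
python3 - <<'E'
from h import *
p=cv2.imread("pics/top0.png").astype(int);d=np.load("pics/top0.npy")
c=camera_info("top");K,R,t=c["mtx"],c["R"],c["t"]
v,u=np.mgrid[160:265,200:300]
q=np.stack([(u-K[0,2])/K[0,0],(v-K[1,2])/K[1,1],np.ones(u.shape)],-1)*d[160:265,200:300,None]
W=(q-t)@R
z=W[...,2]
def rect(m,name,zz):
    m=m.astype(np.uint8)
    cs,_=cv2.findContours(m,cv2.RETR_EXTERNAL,cv2.CHAIN_APPROX_NONE);k=max(cs,key=cv2.contourArea)
    pts=np.array([ray("top",a+200,b+160,z=zz) for a,b in k[:,0]],np.float32)
    r=cv2.minAreaRect((pts[:,:2]*1000).astype(np.float32));print(name,m.sum(),r)
lid=(z>0.128)&(z<0.16)&(W[...,1]>0.14)
rect(lid,"lid",0.144)
g=p[160:265,200:300].sum(-1)/3
win=(g<140)&cv2.erode(lid.astype(np.uint8),np.ones((5,5))).astype(bool)
rect(win,"win",0.144)
print(np.median(z[lid]))
# stud
b=p[160:265,200:300]
cv2.imwrite("pics/c.png",cv2.resize(b.astype(np.uint8)[55:100,30:90],None,fx=10,fy=10,interpolation=cv2.INTER_NEAREST))
print(b[72:90,54:72].sum(-1)//3)
E
```

```text
lid 1818 ((615.6254272460938, 273.5884704589844), (156.2445526123047, 130.062255859375), 25.286008834838867)
win 485 ((617.6996459960938, 274.85406494140625), (91.47775268554688, 71.75588989257812), 25.158184051513672)
0.14443478959583478
[[105 105 104 105 104 104 104 104 105 103 104 104 103 164 178 178 178 179]
 [104 105 104 104 105 104 104 105 104 104 105 105 105 116 167 177 178 178]
 [105 105 105 104 104 105 105 104 104 104 104 104 104 126 169 178 178 178]
 [104 104 105 104 105 104 104 105 104 104 104 104 104 110 117 166 177 178]
 [105 104 104 105 105 105 104 105 104 104 105 104 104 104 123 168 177 178]
 [106 105 104 105 104 105 118 136 140 131 110 105 105 105 106 165 178 178]
 [107 104 105 105 104 123 139 142 142 139 126 109 104 104 105 129 169 178]
 [125 104 104 105 105 135 141 141 142 142 142 115 104 104 104 111 165 170]
 [137 109 104 105 104 135 142 142 142 141 143 107 101 105 104 109 120 112]
 [145 115 105 104 105 122 140 142 141 141 127 107 104 104 105 104  89 108]
 [174 139 110 104 104 107 123 142 144 131 113 105 108 109  91  99 119 126]
 [178 126 111 107 104 105 107 110 110 109 107 105  96 103 119 125 127 128]
 [178 173 125 105 105 105 104 104 105  98  66  94 119 125 127 128 128 127]
 [178 178 133 107 105 105 104  96  89  78 112 124 127 127 128 128 128 128]
 [178 174 163 118 103  74  79  78 115 123 126 128 128 128 128 128 128 128]
 [172 156 112  64  70 113 122 122 127 128 128 128 128 127 128 129 128 128]
 [108  71  71 113 122 127 128 128 128 127 128 128 128 128 128 128 128 127]
 [ 69 112 122 126 128 128 128 128 128 128 128 127 127 127 127 128 127 127]]
```

View pics/c.png

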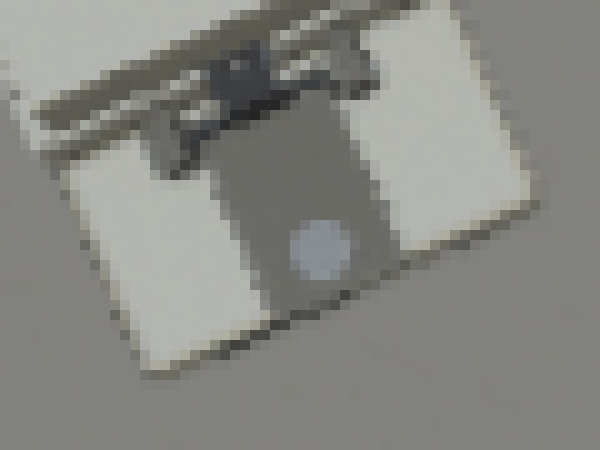

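```bash
python3 - <<'E'
from h import *
p=cv2.imread("pics/top0.png").astype(float);g=p.sum(-1)/3
sub=g[236:244,258:267]-104.5; sub[sub<6]=0
vv,uu=np.mgrid[236:244,258:267]
u,v=(sub*uu).sum()/sub.sum(),(sub*vv).sum()/sub.sum()
print(u,v)
L=np.array([.6165,.2742])
for z in(.069,.075,.081):
    s=ray("top",u,v,z=z);dd=L-s[:2];print(z,s.round(4),np.hypot(*dd),np.arctan2(dd[1],dd[0]),np.degrees(np.arctan2(dd[1],dd[0])))
E
```

```text
261.6522541929528 239.57778119710724
0.069 [0.4831 0.2112 0.069 ] 0.14756300831140076 0.44108746653430525 25.272450228533632
0.075 [0.4825 0.2105 0.075 ] 0.1483634018522963 0.4434928936466244 25.41027104999586
0.081 [0.4819 0.2099 0.081 ] 0.14916464462023546 0.4458724927437161 25.546612035192357
```

```bash
cat >> h.py <<'E'
def togo(X,yaw=None):
    s=observe();R=Ro.from_euler('xyz',s['tcp_rot']).as_matrix()
    print('t',round(s['time'],2),'pos',(s['tool_pos']*1000).round(1),'rpy',s['tcp_rot'].round(4),'F',s['ft_force'].round(2),'grip',round(s['grip_width']*1000,1))
    print('tool shift mm',(R.T@(np.asarray(X)-s['tool_pos'])*1000).round(1))
    if yaw is not None:
        Rt=Ro.from_euler('xyz',[-np.pi/2,0,yaw]).as_matrix(); print('turn',Ro.from_matrix(R.T@Rt).as_rotvec().round(4))
E
python3 -m pendant '[[[0,-0.17,0,0,0,0,0],[0,-0.17,0,0,0,0,0],[0,-0.17,0,0,0,0,0],[0,-0.17,0,0,0,0,0],[0,-0.17,0,0,0,0,0]]]' 30
python3 - <<'E'
from h import *
togo([.4825,.2107,.130],2.012)
d=np.load("pics/top0.npy")
for v in range(237,243): print([round(1000*ray("top",u,v,d=d[v,u])[2],1) for u in range(258,266)])
E
```

```text
time: 0.72
tool_pos: [0.2085, 0.4814, 0.2306]
tcp_rot: [-1.57, 0.001, 2.018]
ft_force: [-0.3, 0.7, -1.0]
grip_width: 0.0002
t 0.72 pos [208.5 481.4 230.6] rpy [-1.5696e+00  8.0000e-04  2.0176e+00] F [-0.34  0.67 -1.01] grip 0.2
tool shift mm [-362.5  100.7 -130.2]
turn [-0.0012  0.0056 -0.0008]
[np.float64(58.8), np.float64(68.9), np.float64(66.4), np.float64(73.5), np.float64(1623.7), np.float64(74.9), np.float64(59.0), np.float64(60.8)]
[np.float64(59.3), np.float64(66.6), np.float64(71.8), np.float64(73.0), np.float64(69.9), np.float64(71.5), np.float64(75.8), np.float64(58.2)]
[np.float64(61.6), np.float64(70.4), np.float64(72.2), np.float64(69.6), np.float64(77.3), np.float64(78.2), np.float64(74.7), np.float64(62.0)]
[np.float64(57.1), np.float64(69.8), np.float64(72.3), np.float64(73.3), np.float64(74.7), np.float64(71.7), np.float64(70.8), np.float64(63.1)]
[np.float64(66.6), np.float64(69.8), np.float64(69.7), np.float64(75.0), np.float64(73.4), np.float64(76.1), np.float64(67.1), np.float64(61.9)]
[np.float64(65.2), np.float64(58.0), np.float64(69.8), np.float64(68.9), np.float64(71.8), np.float64(70.9), np.float64(58.9), np.float64(70.4)]
```

```bash

python3 -m pendant '[[[0,0.0056,0,-45.3,0,-16.3,0],[0,0,0,-45.3,0,-16.3,0],[0,0,0,-45.3,0,-16.3,0],[0,0,0,-45.3,0,-16.3,0],[0,0,0,-45.3,0,-16.3,0],[0,0,0,-45.3,0,-16.3,0],[0,0,0,-45.3,0,-16.3,0],[0,0,0,-45.3,0,-16.3,0],[0,0,0,0,0,0,0]]]'
python3 - <<'E'
from h import *
togo([.4825,.2107,.130],2.012)
p,d=snapshot("wrist");cv2.imwrite("pics/w1.png",p)
p,d=snapshot("top");cv2.imwrite("pics/t1.png",p)
E
```

```text
time: 1.85
tool_pos: [0.4816, 0.2058, 0.2301]
tcp_rot: [-1.569, 0.001, 2.001]
ft_force: [0.3, -0.2, 0.3]
grip_width: 0.0
t 1.85 pos [481.6 205.8 230.1] rpy [-1.5691e+00  5.0000e-04  2.0014e+00] F [ 0.28 -0.21  0.26] grip 0.0
tool shift mm [  4.1 100.1  -3. ]
turn [-0.0017 -0.0106 -0.0005]
```

View pics/w1.png

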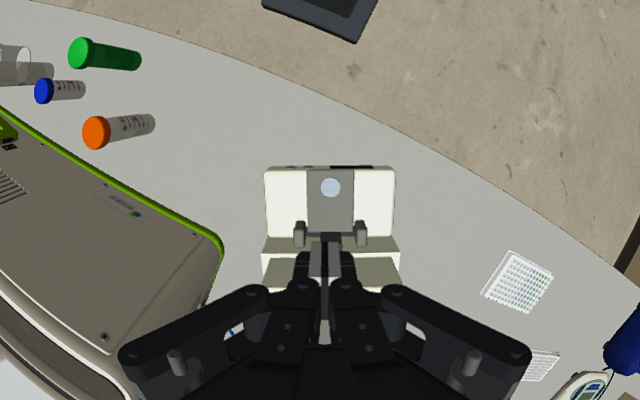

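```bash
cat >> h.py <<'E'
def wray(u,v,z,s):
    c=camera_info("wrist");K=c["mtx"];M=c["mount"]
    dx,dy=u-K[0,2],v-K[1,2];r=np.hypot(dx,dy);th=r/K[0,0]
    q=np.array([np.sin(th)*dx/r,np.sin(th)*dy/r,np.cos(th)])
    R=Ro.from_euler('xyz',s['tcp_rot']).as_matrix()
    o=R@M[:3,3]+s['tool_pos'];w=R@M[:3,:3]@q
    return o+w*(z-o[2])/w[2]
E
python3 - <<'E'
from h import *
s=observe();p=cv2.imread("pics/w1.png").astype(int)
h=cv2.cvtColor(p.astype(np.uint8),cv2.COLOR_BGR2GRAY)
sub=h[170:205,312:348]
_,m=cv2.threshold(sub,150,255,cv2.THRESH_BINARY);print(np.median(sub))
cs,_=cv2.findContours(m,0,1);
for k in cs:
    (x,y),r=cv2.minEnclosingCircle(k)
    if r>5:
        print(x+312,y+170,r)
        for z in(.070,.0735,.077):
            a=wray(x+312,y+170,z,s);b=wray(x+312+r,y+170,z,s);print(z,a.round(4),np.linalg.norm(a-b)*2000)
E
```

```text
133.0
330.1071434020996 187.1071434020996 10.15012264251709
0.07 [0.4808 0.2156 0.07  ] 20.657518677813883
0.0735 [0.48   0.2151 0.0735] 20.41990177946481
0.077 [0.4792 0.2146 0.077 ] 20.18228488111559
```

```bash

python3 - <<'E'
from h import *
togo([.4813,.213,.105],2.008)
E
```

```text
t 1.95 pos [479.7 208.  230.6] rpy [-1.5690e+00 -8.0000e-04  2.0051e+00] F [-0.98  0.49  0.38] grip 0.1
tool shift mm [  3.8 125.6  -3.7]
turn [-0.0018 -0.0029  0.0008]
```

```bash

python3 -m pendant '[[[0,-0.003,0,1,31,-1,0],[0,0,0,1,31,-1,0],[0,0,0,1,31,-1,0],[0,0,0,0,32,-1,0],[0,0,0,0,0,0,0],[0,0,0,0,0,0,0]]]'
python3 - <<'E'
from h import *
for i in range(3):
    s=observe();p,d=snapshot("wrist")
    h=cv2.cvtColor(p,cv2.COLOR_BGR2GRAY)
    cv2.imwrite(f"pics/w2.png",p)
    togo([.4813,.213,.105],2.008)
E
```

```text
time: 2.7
tool_pos: [0.4824, 0.2136, 0.1075]
tcp_rot: [-1.572, 0.0, 2.011]
ft_force: [0.3, 0.3, -0.2]
grip_width: 0.0001
t 2.75 pos [483.1 213.6 108.2] rpy [-1.5736e+00  4.0000e-04  2.0104e+00] F [ 0.34 -0.04  0.56] grip 0.1
tool shift mm [0.2 3.2 1.9]
turn [ 0.0028  0.0024 -0.0004]
t 2.8 pos [483.5 213.6 108.5] rpy [-1.5744e+00  5.0000e-04  2.0101e+00] F [0.22 1.16 0.09] grip -0.1
tool shift mm [0.4 3.5 2.2]
turn [ 0.0036  0.0021 -0.0005]
t 2.85 pos [483.6 213.5 108.5] rpy [-1.5745e+00  5.0000e-04  2.0098e+00] F [-0.41  0.08  0.86] grip 0.1
tool shift mm [0.6 3.5 2.2]
turn [ 0.0037  0.0018 -0.0005]
```

View pics/w2.png

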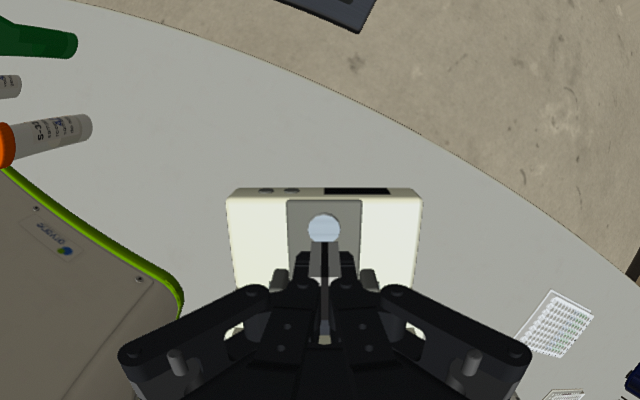

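```bash

python3 - <<'E'
from h import *
s=observe();p=cv2.imread("pics/w2.png")
h=cv2.cvtColor(p,cv2.COLOR_BGR2GRAY)
print(h[208:250:2,324]); print(h[224,300:350:2])
R=Ro.from_euler('xyz',s['tcp_rot']).as_matrix()
for v in(213,228,230,240):
    a=wray(324,v,.0735,s);print(v,a.round(4),(R.T@(a-s['tool_pos'])*1000).round(1))
cv2.imwrite("pics/w2c.png",cv2.resize(p[190:290,270:380],None,fx=5,fy=5))
E
```

```text
[124 124 101 143 189 184 178 180 183 183 182 183 182 176 182 184 193  40
   9  11  13]
[122 123 121 121 134 183 183 182 182 183 183 183 183 183 182 183 183 183
 185 154 114 126 125 126 125]
213 [0.472  0.2083 0.0735] [ 0.2 34.9 12.8]
228 [0.481  0.2125 0.0735] [ 0.2 35.   2.8]
230 [0.4823 0.2131 0.0735] [ 0.2 35.   1.5]
240 [0.4885 0.216  0.0735] [ 0.2 35.  -5.4]
```

View pics/w2c.png

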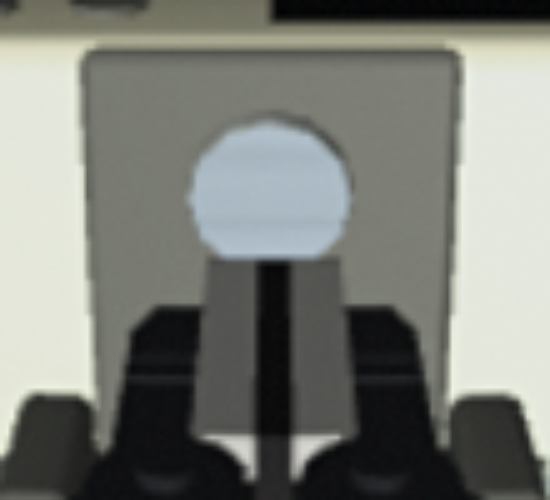

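```bash

python3 -m pendant '[[[0.003,0,0,0,9,2,0],[0,0,0,0,9,0,0],[0,0,0,0,9,0,0],[0,0,0,0,0,0,0],[0,0,0,0,0,0,0]]]'
python3 -m pendant '[[[0,0,0,0,2,0,0],[0,0,0,0,0,0,0]]]'
python3 -m pendant '[[[0,0,0,0,2,0,0],[0,0,0,0,0,0,0]]]'
```

```text
time: 3.48
tool_pos: [0.4805, 0.2119, 0.0791]
tcp_rot: [-1.567, -0.0, 2.009]
ft_force: [-0.5, 0.1, -0.7]
grip_width: -0.0003
time: 3.72
tool_pos: [0.4806, 0.2119, 0.0774]
tcp_rot: [-1.568, 0.0, 2.009]
ft_force: [-1.0, 0.2, 0.0]
grip_width: -0.0001
time: 3.98
tool_pos: [0.4804, 0.2119, 0.0752]
tcp_rot: [-1.568, -0.0, 2.009]
ft_force: [0.4, -0.3, 0.1]
grip_width: -0.0001
```

```bash

python3 -m pendant '[[[0,0,0,0,1,0,0],[0,0,0,0,0,0,0]]]'
python3 -m pendant '[[[0,0,0,0,1,0,0],[0,0,0,0,0,0,0]]]'
python3 -m pendant '[[[0,0,0,0,1,0,0],[0,0,0,0,0,0,0]]]'
python3 -m pendant '[[[0,0,0,0,1,0,0],[0,0,0,0,0,0,0]]]'
```

```text
time: 4.22
tool_pos: [0.4804, 0.2119, 0.0742]
tcp_rot: [-1.568, -0.0, 2.009]
ft_force: [-0.5, 0.5, -0.6]
grip_width: -0.0
time: 4.47
tool_pos: [0.4804, 0.2119, 0.0732]
tcp_rot: [-1.568, 0.0, 2.009]
ft_force: [-0.6, 0.1, 0.1]
grip_width: 0.0001
time: 4.72
tool_pos: [0.4806, 0.212, 0.0725]
tcp_rot: [-1.568, 0.0, 2.009]
ft_force: [-0.7, 0.2, 0.5]
grip_width: -0.0001
time: 4.97
tool_pos: [0.4804, 0.2118, 0.0717]
tcp_rot: [-1.568, 0.0, 2.009]
ft_force: [-1.5, 0.0, 4.5]
grip_width: -0.0001
```

```bash

python3 -m pendant '[[[0,0,0,0,1,0,0],[0,0,0,0,0,0,0]]]'
python3 -m pendant '[[[0,0,0,0,1,0,0],[0,0,0,0,0,0,0]]]'
python3 -m pendant '[[[0,0,0,0,1,0,0],[0,0,0,0,0,0,0]]]'
python3 -m pendant '[[[0,0,0,0,1,0,0],[0,0,0,0,0,0,0]]]'
```

```text
time: 5.22
tool_pos: [0.4801, 0.2117, 0.0704]
tcp_rot: [-1.567, 0.0, 2.009]
ft_force: [-3.4, -2.0, 4.0]
grip_width: 0.0003
time: 5.48
tool_pos: [0.4799, 0.2116, 0.0694]
tcp_rot: [-1.566, 0.0, 2.009]
ft_force: [-3.1, -1.0, 5.4]
grip_width: 0.0002
time: 5.72
tool_pos: [0.4797, 0.2115, 0.0684]
tcp_rot: [-1.566, 0.0, 2.009]
ft_force: [-4.2, -1.6, 6.3]
grip_width: 0.0005
time: 5.98
tool_pos: [0.4795, 0.2114, 0.0676]
tcp_rot: [-1.566, 0.0, 2.009]
ft_force: [-4.6, -1.9, 7.9]
grip_width: -0.0002
```

```bash

python3 -m pendant '[[[0,0,0,0,1,0,0],[0,0,0,0,0,0,0]]]'
python3 - <<'E'
from h import *
p,d=snapshot("top");print(np.median(d[180:220,235:260]),np.median(np.load("pics/top0.npy")[180:220,235:260]))
E
```

```text
time: 6.22
tool_pos: [0.4793, 0.2113, 0.0667]
tcp_rot: [-1.565, 0.0, 2.009]
ft_force: [-4.9, -3.0, 7.5]
grip_width: 0.0003
1.5008454 1.502528
```

```bash

python3 -m pendant '[[[0,0,0,0,0.7,0,0],[0,0,0,0,0,0,0]]]'
python3 -m pendant '[[[0,0,0,0,0.7,0,0],[0,0,0,0,0,0,0]]]'
python3 - <<'E'
from h import *
p,d=snapshot("top");print(np.median(d[180:220,235:260]))
E
```

```text
time: 6.52
tool_pos: [0.4792, 0.2113, 0.066]
tcp_rot: [-1.565, 0.0, 2.009]
ft_force: [-6.8, -3.1, 8.0]
grip_width: 0.0001
time: 6.78
tool_pos: [0.4791, 0.2112, 0.0654]
tcp_rot: [-1.565, 0.0, 2.009]
ft_force: [-6.3, -3.4, 9.1]
grip_width: -0.0002
1.4364343
```

```bash

python3 -m pendant '[[[0,0,0,0,0,0,0],[0,0,0,0,0,0,0],[0,0,0,0,0,0,0],[0,0,0,0,0,0,0]]]'
python3 - <<'E'
from h import *
p,d=snapshot("top");print(np.median(d[180:220,235:260]));cv2.imwrite("pics/t2.png",p[120:280,160:400])
E
```

```text
time: 7.32
tool_pos: [0.4792, 0.2113, 0.0655]
tcp_rot: [-1.565, 0.0, 2.009]
ft_force: [-6.1, -2.7, 8.3]
grip_width: -0.0003
1.568546
```

View pics/t2.png

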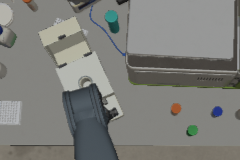

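```bash

python3 -m pendant '[[[0,0,0,0,-10,0,0],[0,0,0,0,-30,0,0],[0,0,0,0,-50,0,0],[0,0,0,0,-50,0,40],[0,0,0,0,0,0,85]]]'
python3 - <<'E'
from h import *
p0=cv2.imread("pics/top0.png")
p,d=snapshot("top");cv2.imwrite("pics/t3.png",cv2.resize(p[120:280,190:390],None,fx=4,fy=4,interpolation=cv2.INTER_CUBIC));cv2.imwrite("pics/t3f.png",p)
s=observe();w,_=snapshot("wrist");cv2.imwrite("pics/w3.png",w)
# orange cap
hs=cv2.cvtColor(p,cv2.COLOR_BGR2HSV)
m=cv2.inRange(hs,(3,120,80),(18,255,255));n,l,st,c=cv2.connectedComponentsWithStats(m)
for i in range(1,n):
    if st[i,4]>20: print(st[i],c[i],ray("top",*c[i],z=.116).round(4),ray("top",*c[i],z=.15).round(4))
togo([.515,-.04,.25],None)
print(s['tool_pos'])
E
```

```text
time: 8.0
tool_pos: [0.4843, 0.2132, 0.2102]
tcp_rot: [-1.579, 0.001, 2.009]
ft_force: [0.3, 0.6, 0.0]
grip_width: 0.0357
[69 45  8  7 42] [72.76190476 47.9047619 ] [1.1592 0.8973 0.116 ] [1.1407 0.8779 0.15  ]
[182 113  10  10  78] [186.6025641  117.57692308] [0.9012 0.4776 0.116 ] [0.8885 0.4677 0.15  ]
[331 223  10  11  79] [335.62025316 228.06329114] [ 0.5183 -0.0391  0.116 ] [ 0.5142 -0.0374  0.15  ]
[401 224  14  13 144] [407.57638889 230.10416667] [ 0.5129 -0.2792  0.116 ] [ 0.5089 -0.272   0.15  ]
t 8.1 pos [481.6 212.4 205.2] rpy [-1.5697e+00  1.0000e-04  2.0094e+00] F [ 0.45  0.54 -0.51] grip 50.6
tool shift mm [-242.7  -44.7   77. ]
[0.48285937 0.21276967 0.2072906 ]
```

View pics/t3.png

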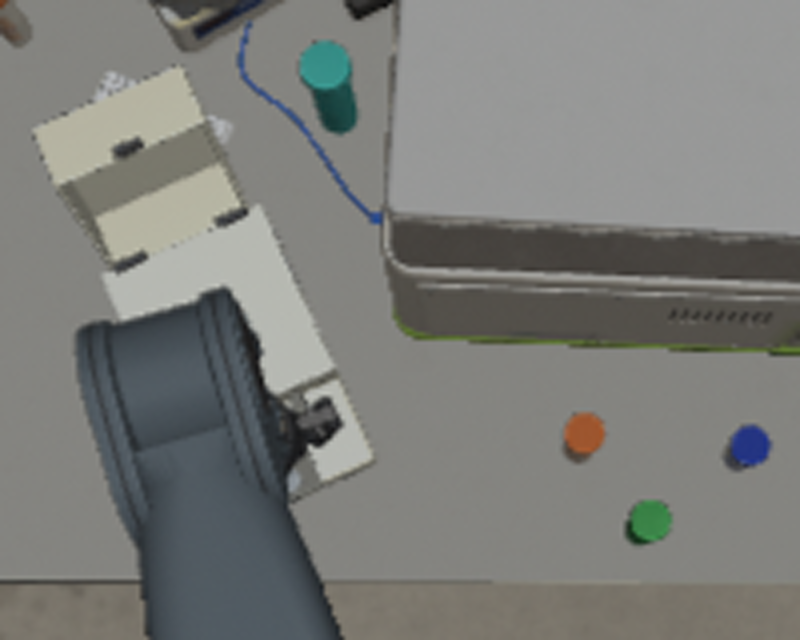

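View pics/w3.png

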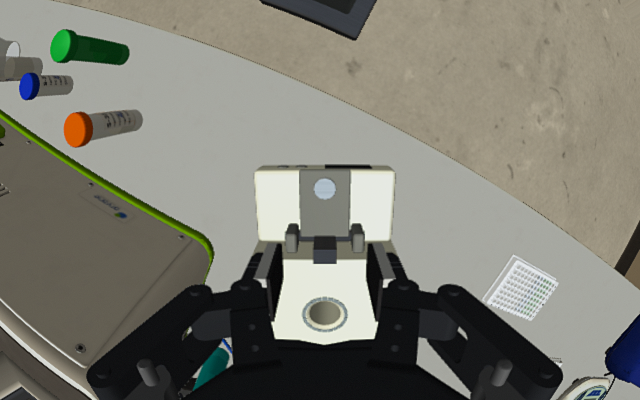

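```bash

python3 -m pendant '[[[0,0,0,-40.4,0,12.5,85],[0,0,0,-40.4,0,12.5,85],[0,0,0,-40.4,0,12.5,85],[0,0,0,-40.4,0,12.5,85],[0,0,0,-40.4,0,12.5,85],[0,0,0,-40.4,0,12.5,85],[0,0,0,0,0,0,85],[0,0,0,0,0,0,85],[0,0,0,0,0,0,85]]]'
python3 - <<'E'
from h import *
s=observe();w,_=snapshot("wrist");cv2.imwrite("pics/w4.png",w)
p,d=snapshot("top");cv2.imwrite("pics/t4.png",cv2.resize(p[120:280,190:390],None,fx=4,fy=4,interpolation=cv2.INTER_CUBIC));cv2.imwrite("pics/t4f.png",p)
togo([.517,-.039,.21],2.012)
E
```

```text
time: 9.22
tool_pos: [0.5154, -0.0381, 0.2043]
tcp_rot: [-1.567, -0.001, 2.011]
ft_force: [0.4, -0.4, -0.5]
grip_width: 0.0847
t 9.32 pos [515.7 -38.1 204.9] rpy [-1.5675e+00 -5.0000e-04  2.0111e+00] F [ 0.51 -0.63  0.17] grip 84.8
tool shift mm [-1.3 -5.1 -0.8]
turn [-0.0033 -0.0009  0.0005]
```

View pics/w4.png

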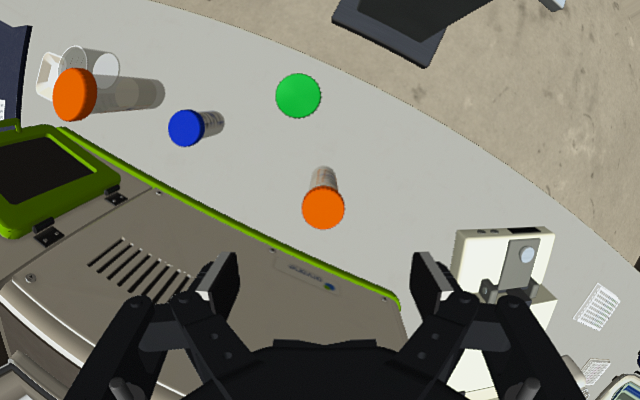

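View pics/t4.png

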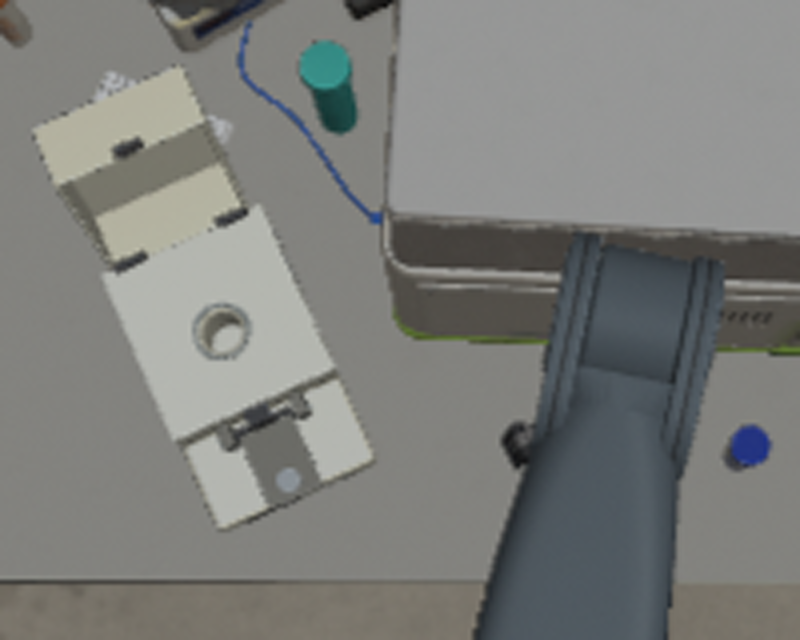

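```bash
python3 - <<'E'
from h import *
p,d=snapshot("top")
for u,v in[(335,185),(342,185),(350,185),(360,185),(368,190),(352,200),(352,215),(340,182),(360,182)]:
    print((u,v),ray("top",u,v,d=d[v,u]).round(3))
# wrist cap position
s=observe();w=cv2.imread("pics/w4.png");hs=cv2.cvtColor(w,cv2.COLOR_BGR2HSV)
m=cv2.inRange(hs,(3,200,150),(15,255,255));n,l,st,c=cv2.connectedComponentsWithStats(m)
for i in range(1,n):
    if st[i,4]>200: print(st[i],c[i],wray(*c[i],.116,s).round(4))
# well in top t4f
t=cv2.imread("pics/t4f.png");g=cv2.cvtColor(t,cv2.COLOR_BGR2GRAY)
cv2.imwrite("pics/well.png",cv2.resize(t[190:215,230:260],None,fx=20,fy=20,interpolation=cv2.INTER_NEAREST))
print(g[192:214,234:258])
E
```

```text
(335, 185) [ 0.543 -0.009  0.675]
(342, 185) [ 0.545 -0.025  0.666]
(350, 185) [ 0.545 -0.042  0.665]
(360, 185) [ 0.547 -0.064  0.659]
(368, 190) [ 0.532 -0.08   0.674]
(352, 200) [ 0.51  -0.045  0.676]
(352, 215) [ 0.479 -0.045  0.673]
(340, 182) [ 0.557 -0.022  0.642]
(360, 182) [ 0.643 -0.107  0.263]
[  53   68   33   53 1343] [68.99255398 94.07818317] [ 0.52   -0.3052  0.116 ]
[ 302  187   42   42 1362] [322.530837   207.78928047] [ 0.518  -0.0383  0.116 ]
[[181 181 181 181 181 181 181 180 181 180 181 181 180 181 181 180 181 181
  181 181 181 181 181 181]
 [181 180 180 181 181 180 181 181 180 181 180 181 181 181 180 181 181 181
  181 181 181 180 181 181]
 [181 181 181 180 181 181 180 181 181 181 181 181 181 181 181 181 181 180
  180 180 181 181 180 181]
 [181 181 181 180 181 181 181 180 180 181 170 166 166 177 180 181 180 181
  181 181 181 181 181 181]
 [181 181 181 181 181 180 181 160 152 131 122 132 113 120 147 163 177 180
  181 181 181 181 181 181]
 [181 181 181 181 180 181 159 128 138 162 158 154 154 141 129 123 146 174
  181 181 181 181 180 181]
 [181 180 181 181 181 158 12
[... 888 characters left out ...]
81 182 181 181 154 135 134 134 151 176 181 174 164 148 135 135 170
  181 181 181 181 181 181]
 [181 181 181 181 181 178 153 124 128 150 147 142 134 138 134 143 170 180
  181 182 181 181 181 181]
 [181 181 181 180 181 181 178 156 126 125 118 128 111 150 134 167 180 181
  180 181 181 181 181 181]
 [181 181 181 181 181 181 181 179 175 174 174 175 174 178 176 179 181 181
  181 181 181 181 181 181]
 [181 181 180 181 181 180 181 180 181 180 181 181 180 181 181 181 180 181
  181 181 181 180 181 180]
 [181 181 181 180 181 181 181 181 181 181 181 181 181 181 181 181 181 181
  181 180 181 181 181 180]
 [181 181 180 181 181 180 181 181 181 181 181 181 181 181 181 180 181 181
  181 181 180 181 181 181]]
```

View pics/well.png

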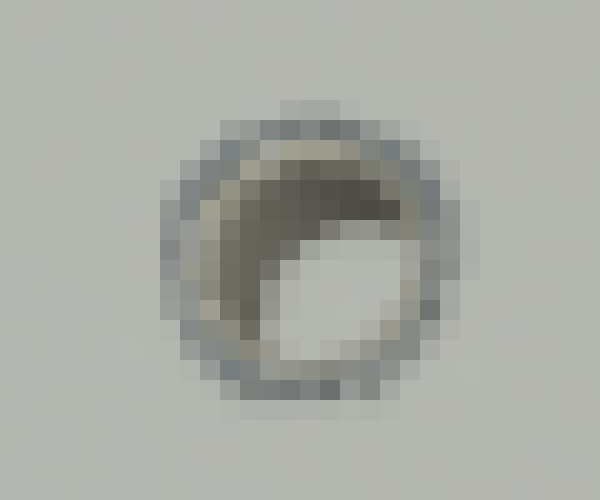

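```bash

python3 -m pendant '[[[-0.003,0,0,-1.3,20,-2,85],[0,0,0,0,30,0,85],[0,0,0,0,30,0,85],[0,0,0,0,25,0,85],[0,0,0,0,15,0,85],[0,0,0,0,0,0,85],[0,0,0,0,0,0,85],[0,0,0,0,0,0,85]]]'
python3 - <<'E'
from h import *
s=observe();w,_=snapshot("wrist");cv2.imwrite("pics/w5.png",w)
togo([.518,-.0385,.085],2.012)
E
```

```text
time: 10.38
tool_pos: [0.5193, -0.0398, 0.0866]
tcp_rot: [-1.573, 0.002, 2.009]
ft_force: [0.2, -0.1, -0.8]
grip_width: 0.0851
t 10.43 pos [519.2 -39.8  86.5] rpy [-1.5728e+00  1.5000e-03  2.0094e+00] F [-0.03  0.33  0.65] grip 85.1
tool shift mm [1.7 1.5 0.5]
turn [ 0.002  -0.0026 -0.0015]
```

View pics/w5.png

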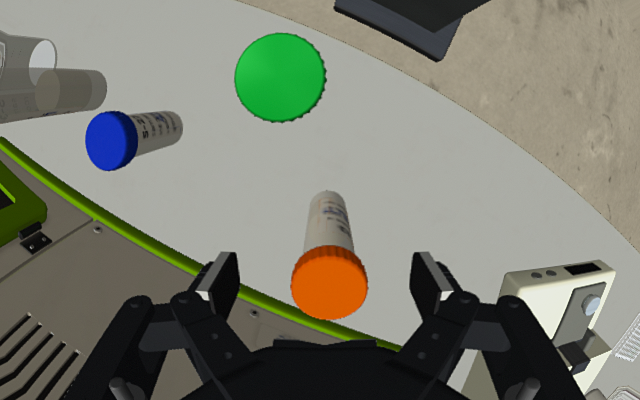

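```bash
python3 - <<'E'
from h import *
s=observe();w=cv2.imread("pics/w5.png");hs=cv2.cvtColor(w,cv2.COLOR_BGR2HSV)
m=cv2.inRange(hs,(3,200,190),(15,255,255));n,l,st,c=cv2.connectedComponentsWithStats(m)
R=Ro.from_euler('xyz',s['tcp_rot']).as_matrix()
for i in range(1,n):
    if st[i,4]>200:
        a=wray(*c[i],.116,s);print(st[i],c[i],a.round(4),(R.T@(a-s['tool_pos'])*1000).round(1))
        x,y,ww,hh=st[i,:4]; print((wray(x,284,.116,s)-wray(x+ww,284,.116,s))*1000,(wray(329,y,.116,s)-wray(329,y+hh,.116,s))*1000)
E
```

```text
[ 291  256   75   63 3662] [328.20371382 287.72146368] [ 0.5171 -0.0383  0.116 ] [  2.2 -29.5   1.2]
[ 13.83881643 -29.59310456   0.        ] [-3.04125760e+01 -1.45515710e+01  1.38777878e-14]
```

```bash

python3 -m pendant '[[[0.002,0,0,2,1,1,85],[0,0,0,0,0,0,85],[0,0,0,0,0,0,60],[0,0,0,0,0,0,40],[0,0,0,0,0,0,30],[0,0,0,0,0,0,30],[0,0,0,0,0,0,30],[0,0,0,0,0,0,30]]]' 30
python3 - <<'E'
from h import *
s=observe();w,_=snapshot("wrist");cv2.imwrite("pics/w6.png",w)
togo([.518,-.0385,.085],2.012)
E
```

```text
time: 11.42
tool_pos: [0.5166, -0.0382, 0.0842]
tcp_rot: [-1.569, 0.0, 2.009]
ft_force: [0.2, -0.7, 1.4]
grip_width: 0.0342
t 11.47 pos [516.5 -38.2  84.2] rpy [-1.5690e+00  2.0000e-04  2.0094e+00] F [-0.24 -0.72  2.43] grip 33.8
tool shift mm [-0.9 -0.8 -1.2]
turn [-0.0018 -0.0026 -0.0002]
```

View pics/w6.png

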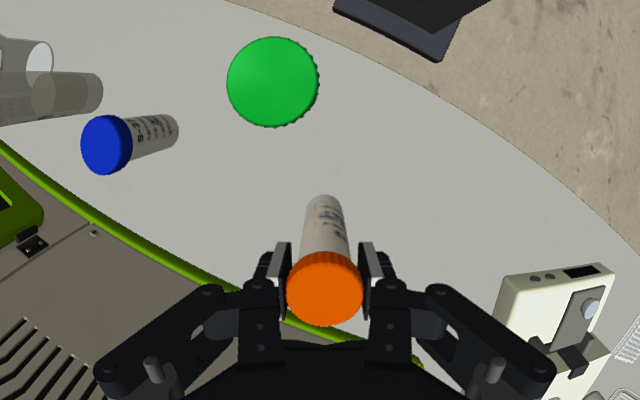

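```bash

python3 -m pendant '[[[0,0,0,0,-10,0,30],[0,0,0,0,-30,0,30],[0,0,0,0,-40,0,30],[0,0,0,0,-40,0,30],[0,0,0,0,-30,0,30],[0,0,0,0,0,0,30],[0,0,0,0,0,0,30],[0,0,0,0,0,0,30]]]'
python3 - <<'E'
from h import *
t=cv2.imread("pics/t4f.png");g=cv2.cvtColor(t,cv2.COLOR_BGR2GRAY)
m=(g[190:215,230:260]<172).astype(np.uint8)
cs,_=cv2.findContours(m,0,1);k=max(cs,key=cv2.contourArea)
e=cv2.fitEllipse(k);(x,y)=e[0];print(e)
W=ray("top",x+230,y+190,z=.08);print("well",W)
# stud again
S=np.array([.4815,.2115]);dd=W[:2]-S;print(np.hypot(*dd),np.arctan2(dd[1],dd[0]))
s=observe();w,_=snapshot("wrist");cv2.imwrite("pics/w7.png",w)
togo([W[0],W[1],.235],2.012)
E
```

```text
time: 12.48
tool_pos: [0.5158, -0.0379, 0.2323]
tcp_rot: [-1.566, -0.002, 2.009]
ft_force: [0.6, -0.0, 0.0]
grip_width: 0.0338
((15.0, 12.327117919921875), (14.39726448059082, 14.726221084594727), 90.0)
well [0.60990472 0.27058314 0.08      ]
0.14134563725122729 0.431247816519838
t 12.53 pos [515.9 -37.9 232.4] rpy [-1.5662e+00 -2.0000e-03  2.0094e+00] F [-0.15  0.85 -1.38] grip 34.0
tool shift mm [ 239.3   -3.2 -216.1]
turn [-0.0046 -0.0026  0.002 ]
```

View pics/w7.png

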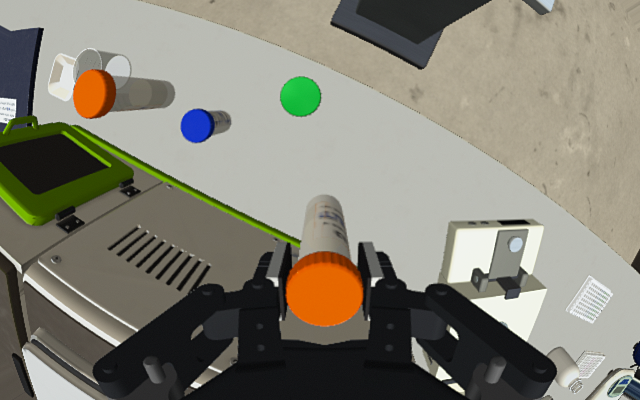

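```bash

python3 -m pendant '[[[-0.002,0,0,40,0,0,30],[0,0,0,40,0,0,30],[0,0,0,40,0,0,30],[0,0,0,40,0,0,30],[0,0,0,40,0,0,30],[0,0,0,39,0,0,30],[0,0,0,0,0,-30,30],[0,0,0,0,0,-36,30],[0,0,0,0,0,-36,30],[0,0,0,0,0,-36,30]]]'
python3 -m pendant '[[[0,0,0,0,0,-36,30],[0,0,0,0,0,-30,30],[0,0,0,0,0,-12,30],[0,0,0,0,0,0,30],[0,0,0,0,0,0,30],[0,0,0,0,0,0,30]]]'
python3 - <<'E'
from h import *
s=observe();w,_=snapshot("wrist");cv2.imwrite("pics/w8.png",w)
togo([.6099,.2706,.235],2.012)
p,_=snapshot("scene");cv2.imwrite("pics/s8.png",cv2.resize(p[180:330,260:440],None,fx=4,fy=4,interpolation=cv2.INTER_CUBIC))
E
```

```text
time: 13.78
tool_pos: [0.5406, 0.2373, 0.2328]
tcp_rot: [-1.569, -0.0, 2.01]
ft_force: [-0.6, 0.5, 0.8]
grip_width: 0.0344
time: 14.52
tool_pos: [0.6102, 0.2698, 0.2344]
tcp_rot: [-1.571, -0.0, 2.009]
ft_force: [-0.7, 0.7, 0.6]
grip_width: 0.034
t 14.57 pos [610.3 269.8 234.6] rpy [-1.5710e+00  1.0000e-04  2.0093e+00] F [ 0.34 -0.11  0.06] grip 33.8
tool shift mm [ 0.9 -0.4  0. ]
turn [ 0.0002 -0.0027 -0.0001]
```

View pics/w8.png

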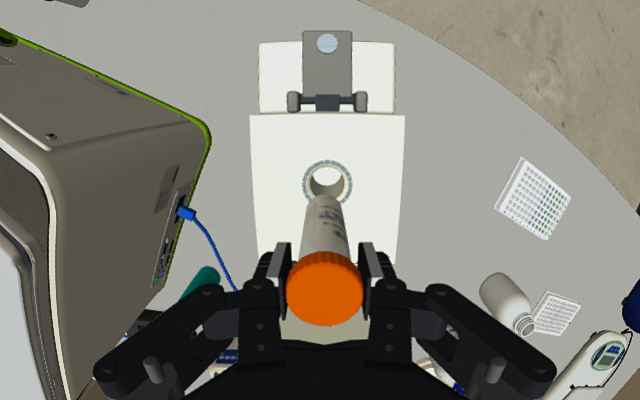

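View pics/s8.png

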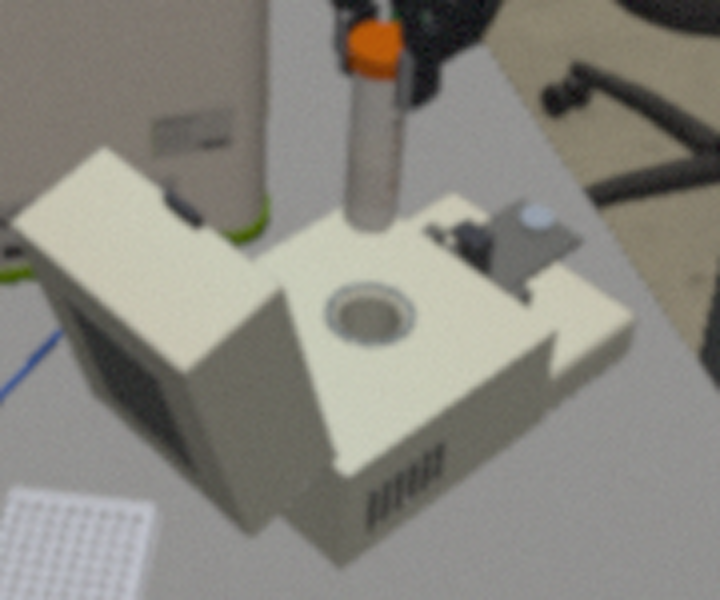

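```bash
python3 - <<'E'
from h import *
s=observe();w=cv2.imread("pics/w8.png")
cv2.imwrite("pics/w8c.png",cv2.resize(w[145:275,265:385],None,fx=5,fy=5,interpolation=cv2.INTER_CUBIC))
R=Ro.from_euler('xyz',s['tcp_rot']).as_matrix()
def T(u,v,z):
    a=wray(u,v,z,s);return a.round(4),(R.T@(a-s['tool_pos'])*1000).round(1)
print(T(327,182,.08))
print(T(322,195,.1504))
E
```

```text
(array([0.607 , 0.2716, 0.08  ]), array([  3. , 154.6,   2.4]))
(array([0.6022, 0.2645, 0.1504]), array([-1.4, 84.2,  9.7]))
```

View pics/w8c.png

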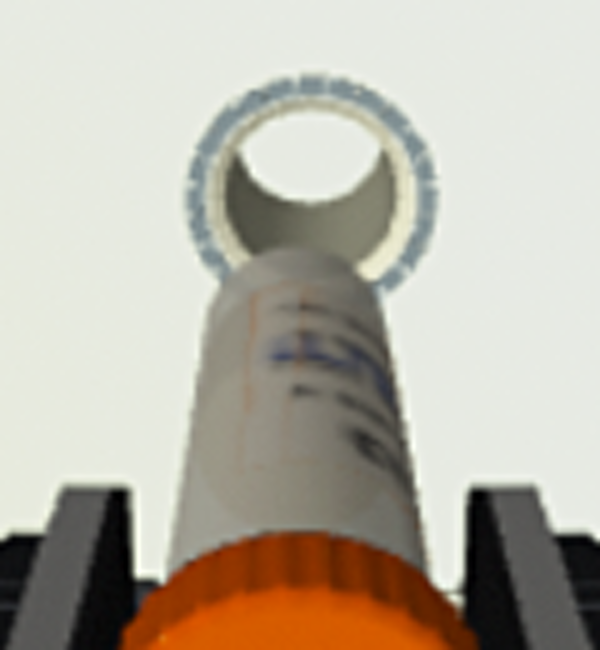

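```bash

python3 -m pendant '[[[0,0,0,2,15,0.5,30],[0,0,0,0,20,0,30],[0,0,0,0,15,0,30],[0,0,0,0,6,0,30],[0,0,0,0,0,0,30],[0,0,0,0,0,0,30]]]'
python3 - <<'E'
from h import *
s=observe();w,_=snapshot("wrist");cv2.imwrite("pics/w9.png",cv2.resize(w[145:325,245:405],None,fx=4,fy=4,interpolation=cv2.INTER_CUBIC));cv2.imwrite("pics/w9f.png",w)
togo([.6099,.2706,.18],2.012)
p,_=snapshot("scene");cv2.imwrite("pics/s9.png",cv2.resize(p[180:280,300:400],None,fx=6,fy=6,interpolation=cv2.INTER_CUBIC))
p,_=snapshot("top");cv2.imwrite("pics/t9.png",cv2.resize(p[160:260,200:300],None,fx=6,fy=6,interpolation=cv2.INTER_CUBIC))
E
```

```text
time: 15.38
tool_pos: [0.6099, 0.2718, 0.1791]
tcp_rot: [-1.572, 0.0, 2.009]
ft_force: [0.8, 0.3, 0.2]
grip_width: 0.0336
t 15.43 pos [610.  271.8 179.2] rpy [-1.5726e+00  2.0000e-04  2.0094e+00] F [ 0.82 -0.52 -0.53] grip 34.0
tool shift mm [-1.1 -0.8  0.6]
turn [ 0.0018 -0.0026 -0.0002]
```

View pics/w9.png

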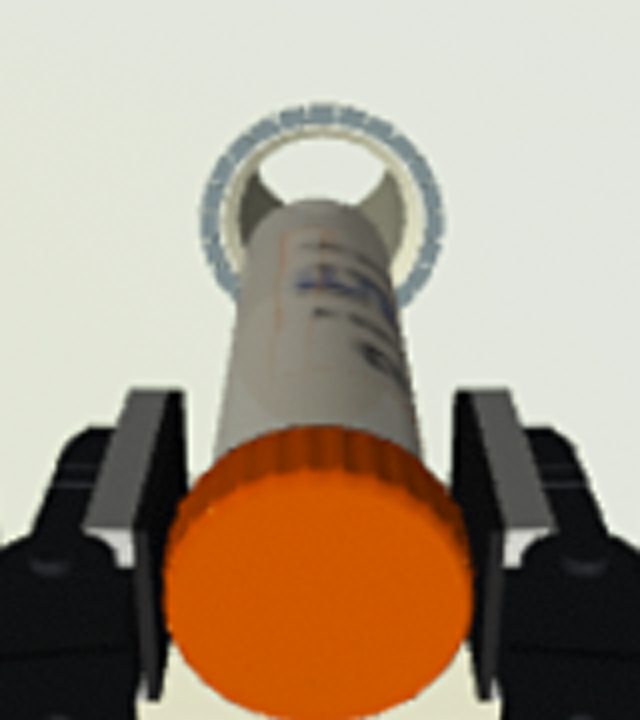

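View pics/s9.png

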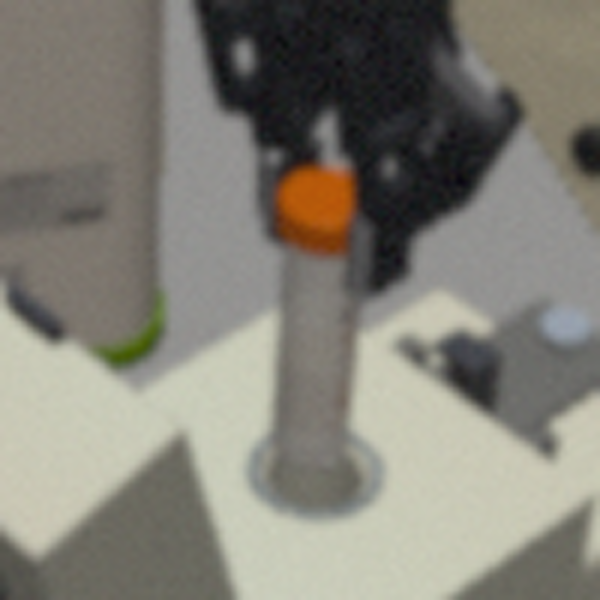

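```bash
python3 - <<'E'
from h import *
s=observe();w=cv2.imread("pics/w9f.png")
R=Ro.from_euler('xyz',s['tcp_rot']).as_matrix()
def T(u,v,z):
    a=wray(u,v,z,s);return a.round(4),(R.T@(a-s['tool_pos'])*1000).round(1)
# ring contour: blue-grey -> low value vs deck
g=w.astype(int);h=cv2.cvtColor(w,cv2.COLOR_BGR2HSV)
m=((g[...,0]-g[...,2]>8)&(g[...,0]<215)).astype(np.uint8);m[:165]=0;m[225:]=0;m[:,:290]=0;m[:,360:]=0
n,l,st,c=cv2.connectedComponentsWithStats(m);print(st[1:][st[1:,4]>15])
ys,xs=np.nonzero(m)
P=np.array([wray(x,y,.08,s)[:2] for x,y in zip(xs,ys)])
A=np.c_[2*P,np.ones(len(P))];sol=np.linalg.lstsq(A,(P**2).sum(1),rcond=None)[0]
ctr=np.r_[sol[:2],.08];print("ring",ctr,np.sqrt(sol[2]+sol[0]**2+sol[1]**2),(R.T@(ctr-s['tool_pos'])*1000).round(1))
print("bottom edge",T(325,194.5,.095))
# cap top
o=cv2.inRange(h,(3,200,190),(15,255,255));n,l,st,c=cv2.connectedComponentsWithStats(o);i=1+np.argmax(st[1:,4]);print(st[i],c[i],T(*c[i],.2108))
E
python3 -c "
"
```

```text
[[296 172  60  50 426]]
ring [0.60873429 0.27240748 0.08      ] 0.02266064589570436 [ 1.1 99.1  1. ]
bottom edge (array([0.6005, 0.2684, 0.095 ]), array([ 0.9, 84.1, 10.2]))
[ 287  263   75   62 3614] [323.44410625 294.31820697] (array([0.6107, 0.2722, 0.2108]), array([  0.1, -31.7,  -0.9]))
```

View pics/t9.png

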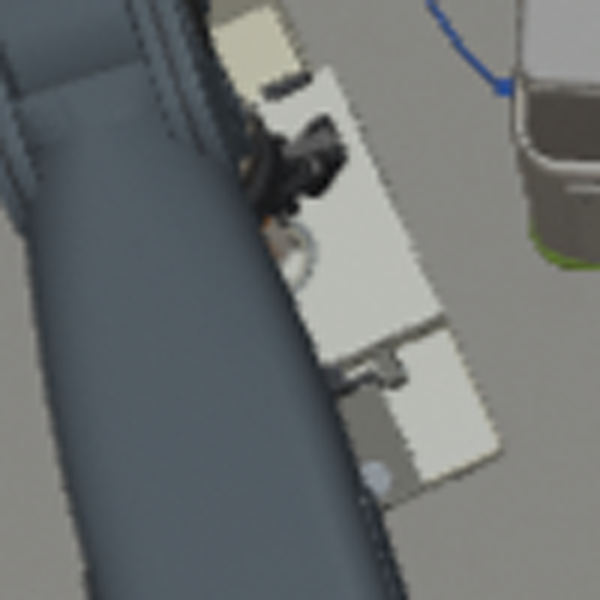

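```bash

python3 -m pendant '[[[0.001,0,0,0.8,3,1.6,30],[0,0,0,0,6,0,30],[0,0,0,0,6,0,30],[0,0,0,0,3,0,30],[0,0,0,0,0,0,30]]]'
python3 -m pendant '[[[0,0,0,0,4,0,30],[0,0,0,0,4,0,30],[0,0,0,0,0,0,30]]]'
python3 - <<'E'
from h import *
s=observe();w,_=snapshot("wrist");cv2.imwrite("pics/w10.png",cv2.resize(w[145:325,245:405],None,fx=4,fy=4,interpolation=cv2.INTER_CUBIC))
togo([.6099,.2706,.18],2.012)
p,_=snapshot("scene");cv2.imwrite("pics/s10.png",cv2.resize(p[180:280,300:400],None,fx=6,fy=6,interpolation=cv2.INTER_CUBIC))
E
```

```text
time: 16.15
tool_pos: [0.6073, 0.2716, 0.1594]
tcp_rot: [-1.569, -0.0, 2.009]
ft_force: [0.0, 0.2, 0.2]
grip_width: 0.0338
time: 16.52
tool_pos: [0.6074, 0.2716, 0.1515]
tcp_rot: [-1.569, -0.0, 2.009]
ft_force: [-0.4, -0.3, -0.6]
grip_width: 0.034
t 16.57 pos [607.5 271.6 151.8] rpy [-1.5692e+00 -1.0000e-04  2.0094e+00] F [ 0.11 -0.18  0.17] grip 34.2
tool shift mm [ -1.9 -28.2  -1.7]
turn [-0.0016 -0.0026  0.0001]
```

View pics/w10.png

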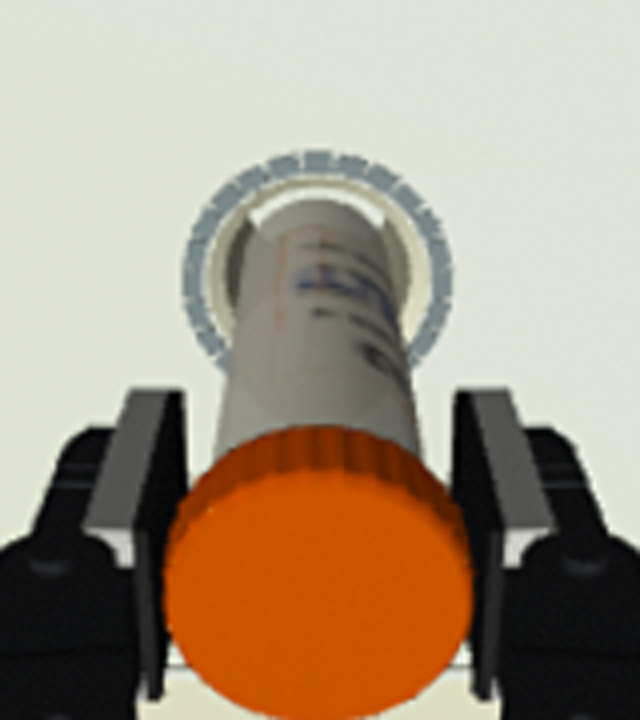

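View pics/s10.png

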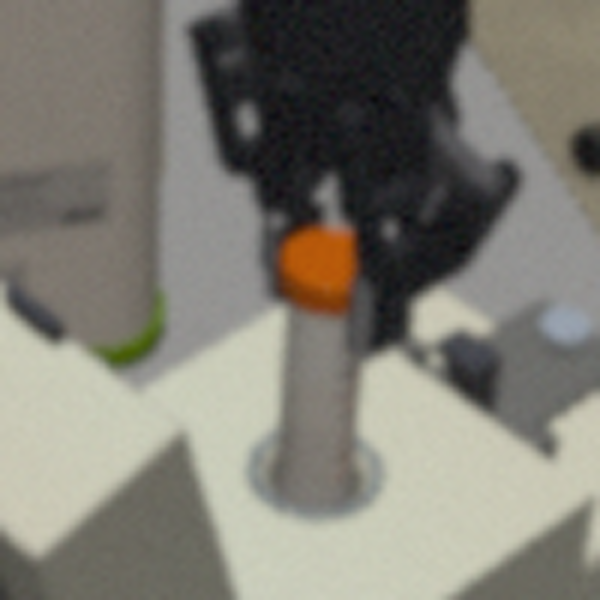

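```bash

python3 -m pendant '[[[0,0,0,0,4,0,30],[0,0,0,0,4,0,30],[0,0,0,0,4,0,30],[0,0,0,0,4,0,30],[0,0,0,0,0,0,30]]]'
python3 -m pendant '[[[0,0,0,0,4,0,30],[0,0,0,0,4,0,30],[0,0,0,0,4,0,30],[0,0,0,0,0,0,30]]]'
python3 -m pendant '[[[0,0,0,0,4,0,30],[0,0,0,0,4,0,30],[0,0,0,0,4,0,30],[0,0,0,0,0,0,30]]]'
```

```text
time: 17.25
tool_pos: [0.6073, 0.2715, 0.1354]
tcp_rot: [-1.569, -0.0, 2.009]
ft_force: [-0.5, 0.3, -0.1]
grip_width: 0.034
time: 17.75
tool_pos: [0.6073, 0.2716, 0.1234]
tcp_rot: [-1.569, -0.0, 2.009]
ft_force: [0.1, -1.0, -0.0]
grip_width: 0.0342
time: 18.25
tool_pos: [0.6073, 0.2715, 0.1114]
tcp_rot: [-1.569, -0.0, 2.009]
ft_force: [0.2, -0.4, -0.3]
grip_width: 0.0337
```

```bash

python3 -m pendant '[[[0,0,0,0,4,0,30],[0,0,0,0,4,0,30],[0,0,0,0,1.5,0,30],[0,0,0,0,0,0,30]]]'
python3 -m pendant '[[[0,0,0,0,1,0,30],[0,0,0,0,0,0,30]]]'
python3 -m pendant '[[[0,0,0,0,1,0,30],[0,0,0,0,0,0,30]]]'
python3 -m pendant '[[[0,0,0,0,1,0,30],[0,0,0,0,0,0,30]]]'
```

```text
time: 18.75
tool_pos: [0.6075, 0.2716, 0.1023]
tcp_rot: [-1.569, -0.0, 2.009]
ft_force: [0.2, -0.4, -0.5]
grip_width: 0.0343
time: 19.0
tool_pos: [0.6077, 0.2716, 0.1017]
tcp_rot: [-1.57, 0.0, 2.009]
ft_force: [-0.5, -0.3, 0.0]
grip_width: 0.034
time: 19.25
tool_pos: [0.6076, 0.2717, 0.1005]
tcp_rot: [-1.57, -0.0, 2.009]
ft_force: [-0.7, 0.1, -0.5]
grip_width: 0.0341
time: 19.5
tool_pos: [0.6075, 0.2716, 0.0995]
tcp_rot: [-1.57, -0.0, 2.009]
ft_force: [0.4, -0.5, -0.1]
grip_width: 0.0339
```

```bash

python3 -m pendant '[[[0,0,0,0,0.7,0,30],[0,0,0,0,0,0,30]]]'
python3 -m pendant '[[[0,0,0,0,0.7,0,30],[0,0,0,0,0,0,30]]]'
```

```text
time: 19.75
tool_pos: [0.6078, 0.2717, 0.0993]
tcp_rot: [-1.57, 0.0, 2.009]
ft_force: [0.7, -1.3, 1.5]
grip_width: 0.0343
time: 20.0
tool_pos: [0.6081, 0.2718, 0.0992]
tcp_rot: [-1.571, 0.0, 2.009]
ft_force: [-0.5, 0.2, 4.5]
grip_width: 0.0338
```

```bash

python3 -m pendant '[[[0,0,0,0,0,0,37],[0,0,0,0,0,0,42],[0,0,0,0,0,0,50],[0,0,0,0,0,0,60],[0,0,0,0,0,0,60],[0,0,0,0,0,0,60]]]'
python3 -m pendant '[[[0,0,0,0,-10,0,60],[0,0,0,0,-20,0,60],[0,0,0,0,-40,0,60],[0,0,0,0,-40,0,60],[0,0,0,0,-20,0,60],[0,0,0,0,0,20,60],[0,0,0,0,0,50,60],[0,0,0,0,0,50,60],[0,0,0,0,0,0,60],[0,0,0,0,0,0,60]]]'
python3 - <<'E'
from h import *
s=observe();w,_=snapshot("wrist");cv2.imwrite("pics/w11.png",w)
p,_=snapshot("scene");cv2.imwrite("pics/s11.png",cv2.resize(p[100:330,260:440],None,fx=2.6,fy=2.6,interpolation=cv2.INTER_CUBIC))
p,_=snapshot("top");cv2.imwrite("pics/t11.png",p)
h=cv2.cvtColor(w,cv2.COLOR_BGR2HSV)
o=cv2.inRange(h,(3,200,190),(15,255,255));n,l,st,c=cv2.connectedComponentsWithStats(o)
for i in range(1,n):
    if st[i,4]>200: print(st[i],wray(*c[i],.131,s))
print(s)
E
```

```text
time: 20.75
tool_pos: [0.6076, 0.2716, 0.0982]
tcp_rot: [-1.57, 0.0, 2.009]
ft_force: [-0.2, 0.1, -0.0]
grip_width: 0.0602
time: 22.0
tool_pos: [0.4997, 0.2209, 0.2295]
tcp_rot: [-1.572, 0.0, 2.009]
ft_force: [-0.8, -1.1, -0.2]
grip_width: 0.06
[308 306  32  25 635] [0.60918063 0.27184932 0.131     ]
{'time': 22.0, 'joint_pos': array([ 2.93619854e-01,  1.01720464e-01,  1.52399997e-01,  1.61987013e+00,
       -1.14747253e-04, -1.44899391e-01]), 'dq': array([ 2.32098539e-03,  3.30417094e-02,  3.90934770e-02, -5.43438336e-03,
       -9.61779224e-05, -1.41572115e-03]), 'joint_torque': array([ 5.63678658e-02, -3.62772131e+01,  3.12409830e+01,  1.61293703e-01,
       -2.04618278e-03, -2.15668633e-04]), 'tool_pos': array([0.49967029, 0.22093331, 0.22949088]), 'tcp_rot': array([-1.57236866e+00,  3.45400512e-04,  2.00931521e+00]), 'ft_force': array([-0.78677496, -1.05551604, -0.15000118]), 'wrist_torque': array([ 0.02892751, -0.00226661,  0.01458346]), 'grip_width': 0.05996569823951304}
```

View pics/s11.png

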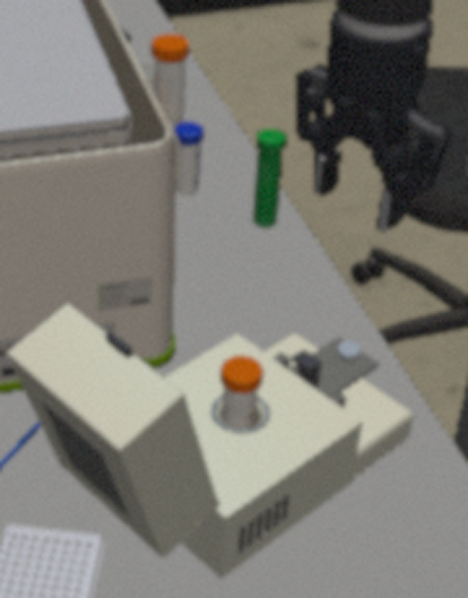

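View pics/w11.png

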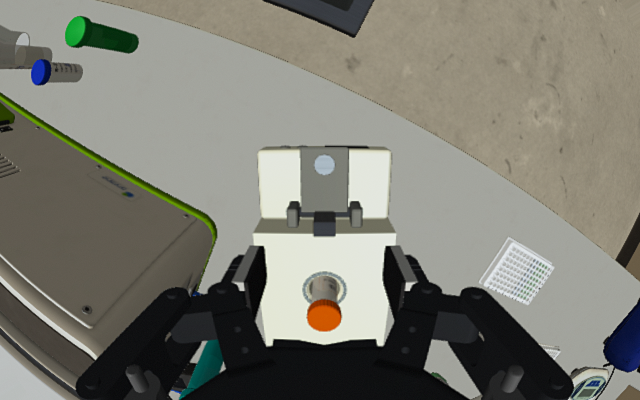

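View pics/t11.png

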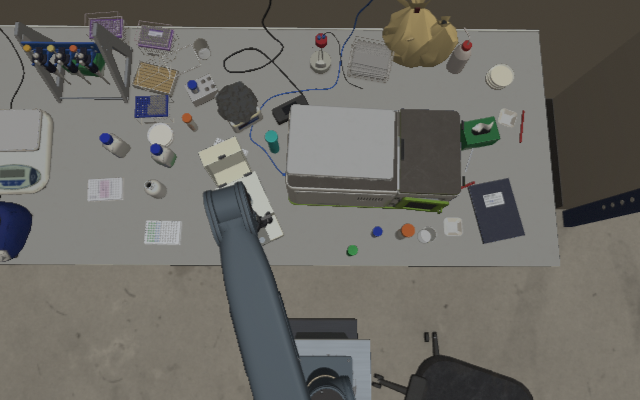

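```bash

python3 -m pendant '[[[0,0,0,0,0,0,60],[0,0,0,0,0,0,60],[0,0,0,0,0,0,60]]]'
python3 - <<'E'
from h import *
p,d=snapshot("scene")
h=cv2.cvtColor(p,cv2.COLOR_BGR2HSV);o=cv2.inRange(h,(3,120,120),(18,255,255));n,l,st,c=cv2.connectedComponentsWithStats(o)
for i in range(1,n):
    u,v=c[i]
    if st[i,4]>40 and abs(u-352)<12: print(st[i],c[i],[ray("scene",int(u)+a,int(v)-1,d=d[int(v)-1,int(u)+a]).round(3) for a in(-2,0,2)],np.median([ray("scene",x,y,d=d[y,x])[2] for x in range(int(u)-4,int(u)+5) for y in range(int(v)-4,int(v)+1)]))
E
```

```text
time: 22.52
tool_pos: [0.4993, 0.2209, 0.2282]
tcp_rot: [-1.57, -0.0, 2.009]
ft_force: [-1.2, -0.2, -0.1]
grip_width: 0.0601
[346 237  15  14 160] [352.90625 243.25   ] [array([0.619, 0.274, 0.132]), array([0.614, 0.274, 0.131]), array([0.61 , 0.275, 0.131])] 0.1318903558279254
```

Cap top measures 0.131–0.132 m, and 0.131 m is expected with the tube fully down. I'm handing in.

```bash
python3 -c "
from bench import *
print(close_job())"
```

```text
the job is handed in; nothing more can be done
None
```

The job is done and handed in after 22.5 s of the allowed 62 s; no verdict was reported.

**Lid:** I pressed the stud with the closed fingers in steps of 1 mm or less. It met the fingers at about 72 mm height, and the latch tripped about 7 mm lower with 9.1 N straight down. Including sideways friction the highest total was about 11.6 N, against the 18 N limit. The lid sprang open untouched, and it was still open in the last pictures.

**Tube:** I picked the smaller orange-capped tube by its cap and lowered it into the well with no noticeable force until about 4.5 N on the floor. Then I let go and backed the arm clear.

**Last checks:**
- **Seating:** The cap top is at 0.131–0.132 m, where 0.131 m is expected with the tube fully down.
- **Position:** The wrist camera puts the cap within about 1 mm of the well axis.
- **Tilt:** It looks upright; I did not measure the tilt.
- **Other objects:** The short blue tube and the beaker are in the same places in the top picture as at the start.

**Disagreements:** The top and wrist cameras differed by about 2 mm on the well and the stud. For the well I went mostly by the wrist camera, because it showed the tube and the well in the same picture.

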